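Roll the little rolling pin along the pastry mat onto its parking band

ROBOT

A 6-joint arm with a two-finger parallel gripper is mounted at the origin on a cart in front of the work surface, level with it; the furniture and walls round the work are solid. World frame = base frame: x ahead of the robot, y to its left, z up, the work surface at z = 0. Lengths are in mm, angles in rad, forces in N, time in s.
With the tool pointing down it reaches from about 350 to 875 mm from the base axis. Payload 4.2 kg.
Tool frame: the origin (TCP) lies midway between the tips of the shut fingers; the grasp point (between the pads) lies 19 mm behind it (arm.grip_point_offset is the distance from the TCP to the grasp point, in mm); z points along the fingers, x is the direction in which the jaws open and shut, and the axes are right-handed (so a half turn about z gives the same grasp; the last joint's range is limited). The gripper opens to 85 mm and grips with 20 to 120 N. Pads are 22 mm wide; open, the fingers measure 114 mm over their backs; the gripper's body (76 mm by 85 mm) begins 54 mm behind the grasp point. The pads swing forward as they close: fully open they stand 13 mm farther back than shut.
Start: joints at [1.393, 0.385, 0.008, 0, -1.194, -0.259], TCP at [264.368, 566.312, 231.312] pointing down, gripper open.
Joint ranges: [-3.14, 3.14], [-1.21, 2.06], [-1.07, 1.41], [-3.16, 2.05], [-2.99, -0.16], [-3.1, 3.1]. Speed limits (rad/s): [2.79, 2.79, 3.14, 3.14, 3.14, 3.14].

INTERFACE

Orientations are given as a unit quaternion [x, y, z, w].
In Python, from bench import arm gives the robot as it stands.
- The arm moves only by the tool move_arm, never from a script. Its argument "targets" is a list of rows, each a list of 7 numbers: the shift along the tool's x, y, z in cm, then the turn, a rotation vector about the tool's x, y, z in degrees, then the closure in counts, from 0 (fully open) to 255 (shut). In form: [[x, y, z, wx, wy, wz, grip], ...]. A call has 1 to 20 rows; each row is the pose to reach, as a shift and turn from the pose commanded when the call began, along the tool's axes at that moment; what a row does not reach only later rows make up. A row lasts 1/8 s, in which the tool goes at most 62.5 mm and 10.7 degrees, less where a joint would pass 70% of its speed; a pose out of reach is approached as far as the arm can. A call with a gripper value outside its range is refused whole. The fingers move at their own pace and stop on an object; the grip force is fixed at half the most. Time passes only in rows, so rows that repeat a pose let the fingers close. It gives the time, the measured TCP pose, the force and the opening at its end, in the units of the state.
- arm.read_state(): the state, without advancing time (a new reading comes with each control period).
- arm.get_image(name): name is "side" or "top"; returns (picture, depth): 384x512x3 uint8, blue, green, red; 384x512 float32, mm along the optical axis (not along the pixel's ray), 0 where there is no reading.
- arm.camera_params(name): a dict with "mtx" (3x3 intrinsics, pixels), "dist" ([k1, k2, p1, p2, k3] as OpenCV has them; the pictures are not rectified), "world_to_cam" (4x4, takes a point from world to camera coordinates). Camera axes: x right, y down, z forward; pixel columns grow to the right and rows downward; lengths in mm; the calibration is good to about 2 mm. A picture is of the moment at which its call begins. camera_params takes no time and is no camera call.
- arm.job_done(): hands the job in, once; it reports no verdict.
Trained networks look in the newest picture that a camera, given by its name, has taken for a name from the list of things; names that differ only in an ending like _2 or _b are one class to them, and where a whole thing is asked for, a point or a joint stands for the part that bears it (a point fixed in the world has none). Each returns a list of dicts, best first, with "score" (0 to 1); they miss things now and then, are a little off and sometimes report something else, mostly with a low value. They report only what shows in the picture. A call takes as long as a camera call.
- arm.search_frame(thing, camera): "bbox" ([left, top, right, bottom] in pixels, round what is visible of it).
- arm.tip_of(thing, camera): "uv" ([column, row] in pixels: a listed point, or the origin of a listed thing).
The state is a dict: "clock": time; "joints": joint angles; "joint_vel": joint speeds; "joint_efforts": joint torques, N m; "position": TCP position; "ee_rot": TCP orientation; "contact_force": force on the tool from outside, world axes, zero at the start; "wrist_torque": the same for the moment, N m; "gripper_width": finger opening in mm.
Only numpy, scipy, OpenCV 4.12 (cv2) and the standard library are available. Lean on these libraries where they do the work, as an engineer would, in place of code of your own. Each camera call takes 0.05 s, during which the arm holds its last target.

TASK

Park the little wooden rolling pin: press on the top of its barrel with the fingertips and roll it along the dark pastry mat, in as many strokes as you like, until it lies squarely across the orange band (not the white one) with its middle within 1 cm of the band's centre line, then take the fingers away and leave it at rest there. Work only on the upper half of the pin, do not pinch or lift it, and leave the sweets and the teaspoon where they are.

Things in the scene. Friction and masses are not known exactly. Their poses are not given: they have to be found in the camera images.
- pin: small wooden rolling pin, about 0.2 kg: barrel 40 mm in diameter, 80 mm long, thin dark rings at its ends; a 22 mm thick knob at each end (126 mm overall). Origin on its axis at mid-length, 20 mm above the mat's top (24 mm above the worktop); the barrel's top is 20 mm higher. x runs along the barrel; y and z turn as it rolls (z up at the start). Let go while slow, it stops within millimetres.
- mat: dark pastry mat fixed to the worktop, 96 mm (its x) by 300 mm (its y), 4 mm thick. Origin at the centre of its underside, on the worktop; z up. The pin rolls along the mat's y axis, either way. A tall coffee machine stands behind (x above 0.58 m; to its left a handle juts to x = 0.51, y = -0.16 to -0.20, z = 0.24 m). Without slip a fingertip on the pin's top moves twice as far as the pin.
- band: orange parking band printed flat across the mat, 84 mm (its x, along the pin) by 48 mm (its y, the way the pin rolls). Origin at its centre, on the mat's top; axes parallel to the mat's. The pin starts 50 to 175 mm to the left or the right of it.
- white_band: white band of the same size printed flat across the mat, kept for other tools; not the goal. It may lie between the pin and the orange band, and the pin may roll over it. Origin at its centre, on the mat's top
- blue_sweet: blue twist-wrapped sweet, 54 x 104 x 37 mm high, lying loose on the worktop beyond the left (+y) end of the mat; origin at the centre of its underside
- star_sweet: yellow star-shaped sweet, 51 x 48 x 20 mm high, loose beyond the right (-y) end of the mat; origin at the centre of its underside
- orange_sweet: orange twist-wrapped sweet, 50 x 75 x 35 mm high, loose beyond the right (-y) end of the mat; origin at the centre of its underside
- spoon: teaspoon, 132 x 26 x 9 mm, lying loose on the worktop to the left of the blue sweet; origin at the centre of its underside

How it is judged:
By the outcome, as a careful person would: the job done as asked, in the order asked, and still so for the second after the job is handed in, with the robot touching nothing.
It also fails if it takes over 64 s, if anything falls off the work surface, if the arm or the gripper's body presses on something with over 40 N, if the wrist force passes 120 N, or if a joint passes its speed limit or range.

## Working session

There is one attempt and no reset: what is moved stays moved. The work goes in short steps, Python scripts to look and compute and a tool call to move; the robot and the scene stay as the last step left them, time stands still between calls to the robot, and variables do not carry over. Pictures are saved under pics/ and viewed, and the job is handed in when it is done.

Besides the shell and the picture viewer there is one more tool, called after "Request:" as a command line: name --pt "numbers of a row" for each row, then --argument value for the rest. move_arm: Moves the arm, as the interface text tells. Its arguments: {"type":"object","properties":{"targets":{"type":"array","items":{"type":"array","items":{"type":"number"}}}},"required":["targets"]}

```bash
mkdir -p pics; cat > h.py <<'E'
import numpy as np, cv2
from bench import arm
from scipy.spatial.transform import Rotation as R
def ray(c,uv,z):
    p=arm.camera_params(c);K=np.array(p["mtx"],float);d=np.array(p["dist"],float);T=np.array(p["world_to_cam"],float)
    n=cv2.undistortPoints(np.array([[uv]],float),K,d)[0,0]
    Rm=T[:3,:3];o=-Rm.T@T[:3,3];v=Rm.T@np.array([n[0],n[1],1])
    return o+v*(z-o[2])/v[2]
E
python3 - <<'E'
from h import *
for c in("top","side"):
    im,d=arm.get_image(c);cv2.imwrite(f"pics/{c}0.png",im)
    for t,z in(("pin",24),("mat",4),("band",4),("white_band",4),("blue_sweet",0),("star_sweet",0),("orange_sweet",0)):
        for r in arm.tip_of(t,c)[:2]: print(c,t,round(r["score"],2),np.round(r["uv"]),ray(c,r["uv"],z).round(1))
s=arm.read_state();print(s)
E
```

```text
top pin 0.58 [267. 196.] [ 475.7 -262.9   24. ]
top mat 0.97 [301. 191.] [ 487.  -347.2    4. ]
top band 0.73 [299. 190.] [ 490.2 -343.3    4. ]
top band 0.42 [206. 200.] [ 473.4 -109.6    4. ]
top white_band 0.64 [332. 194.] [ 478.7 -425.1    4. ]
top blue_sweet 0.6 [209. 199.] [ 476.2 -116.5    0. ]
top star_sweet 0.49 [376. 177.] [ 518.4 -539.3    0. ]
top orange_sweet 0.65 [389. 202.] [ 452.1 -568.6    0. ]
side pin 0.66 [245. 204.] [ 472.5 -266.4   24. ]
side mat 0.74 [258. 222.] [ 483.6 -337.9    4. ]
side mat 0.21 [205. 157.] [464.4  96.3   4. ]
side band 0.83 [256. 229.] [ 465.6 -363.5    4. ]
side white_band 0.69 [259. 223.] [ 483.2 -340.8    4. ]
side white_band 0.65 [272. 241.] [ 482.4 -428.2    4. ]
side star_sweet 0.72 [306. 266.] [ 520.2 -544.3    0. ]
side orange_sweet 0.62 [286. 281.] [ 452.4 -572.5    0. ]
side orange_sweet 0.18 [228. 184.] [ 479.8 -104.     0. ]
{'clock': 0.8, 'joints': array([ 1.39261591e+00,  3.84655194e-01,  7.91162915e-03, -1.56466592e-05,
       -1.19400236e+00, -2.58600557e-01]), 'joint_vel': array([ 0.00194604, -0.000333  , -0.00094173,  0.0003781 ,  0.00095033,
        0.00253108]), 'joint_efforts': array([-2.96652743e-04, -3.92030203e+01,  1.88603783e+01,  4.19000879e+00,
       -2.63413995e-04,  5.11334378e-06]), 'position': array([264.35451358, 566.31713299, 231.34138487]), 'ee_rot': array([-5.37107966e-01,  8.43513504e-01,  2.34552356e-05,  1.17430050e-05]), 'contact_force': array([-0.54532458,  0.68550255,  0.63149878]), 'wrist_torque': array([-0.04093589,  0.01376741,  0.02777066]), 'gripper_width': 85.53507233776466}
```

```bash
python3 - <<'E'
import cv2
for c in("top","side"):
    im=cv2.imread(f"pics/{c}0.png");cv2.imwrite(f"pics/{c}0z.png",cv2.resize(im[110:320,160:430],None,fx=2.8,fy=2.8,interpolation=cv2.INTER_CUBIC))
E
```

```text
(no output)
```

View pics/top0z.png

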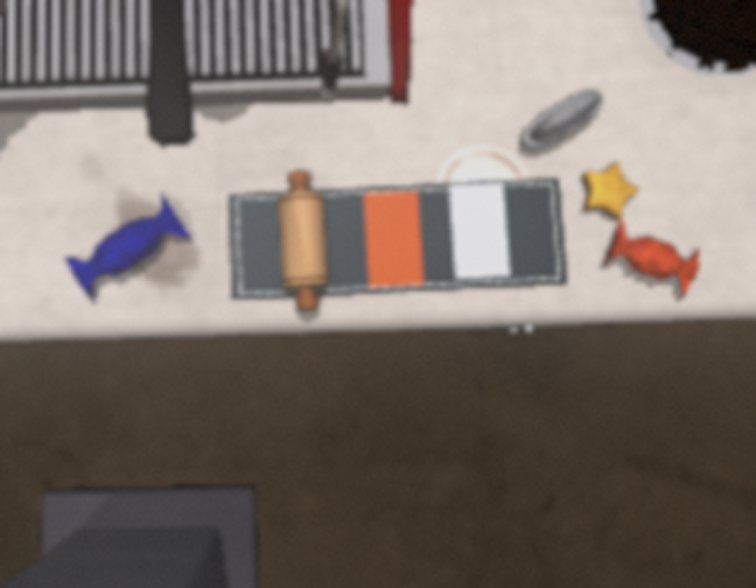

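View pics/side0z.png

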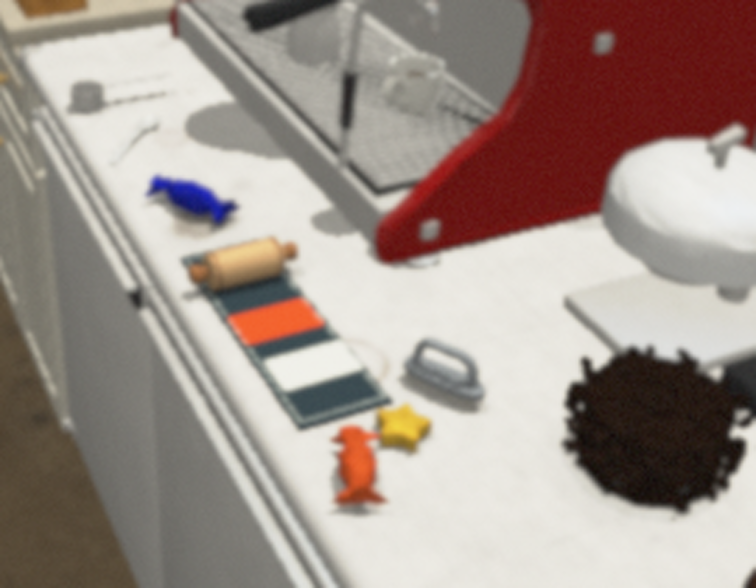

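View pics/top0.png

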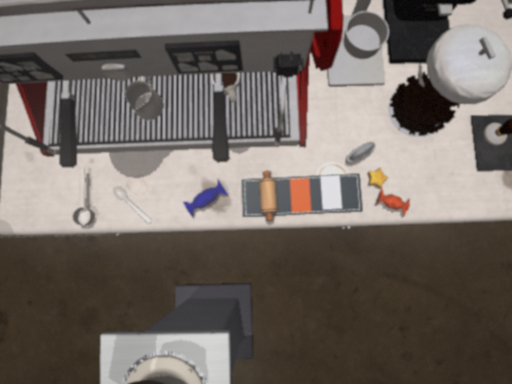

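View pics/side0.png

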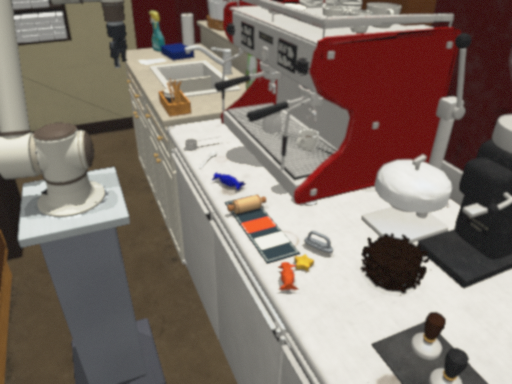

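The top view shows the pin at about (268,196), the orange band at (301,195) and the white band at (331,193), with the sweets clear of the mat. Next I'll measure them by colour segmentation.

```bash
cat >> h.py <<'E'
def blob(c,im,lo,hi,box,z):
    hsv=cv2.cvtColor(im,cv2.COLOR_BGR2HSV);m=cv2.inRange(hsv,lo,hi)
    k=np.zeros_like(m);x0,y0,x1,y1=box;k[y0:y1,x0:x1]=255;m&=k
    n,l,st,ce=cv2.connectedComponentsWithStats(m)
    if n<2:return None
    i=1+np.argmax(st[1:,4]);ys,xs=np.where(l==i)
    P=np.array([ray(c,(x,y),z)[:2] for x,y in zip(xs,ys)])
    r=cv2.minAreaRect(P.astype(np.float32));
    ce,(w,h),a=r
    if w<h:a-=90   # angle of long axis
    return P.mean(0).round(1),np.round(ce,1),np.round((w,h),1),round((a+90)%180-90,1),st[i]
OR=((0,190,150),(12,255,255));PIN=((8,60,60),(24,185,255))
def scan(c,im):
    b=(235,160,365,225) if c=="top" else (220,185,300,265)
    print(c,"band",blob(c,im,*OR,b,4));print(c,"pin",blob(c,im,*PIN,b,30))
    print(c,"white",blob(c,im,(0,0,190),(180,60,255),(318,181,344,211),4) if c=="top" else "")
E
python3 - <<'E'
from h import *
im=cv2.imread("pics/top0.png");scan("top",im)
hsv=cv2.cvtColor(im,cv2.COLOR_BGR2HSV);print(hsv[196,260:280].tolist(),hsv[195,300])
im=cv2.imread("pics/side0.png");scan("side",im)
for u,v in((242,180),(359,174),(362,212),(244,216)):print(ray("top",(u,v),4).round(1))
p=arm.camera_params("top");T=p["world_to_cam"];print((-T[:3,:3].T@T[:3,3]).round())
E
```

```text
top band None
top pin (array([ 475.4, -264.2]), array([ 476.2, -264.1]), array([120.5,  39.3]), 1.6, array([259, 171,  18,  50, 651], dtype=int32))
top white (array([ 476.9, -421.8]), array([ 476.8, -421.9]), array([69.6, 46.6]), 1.0, array([321, 181,  21,  28, 517], dtype=int32))
[[13, 76, 128], [14, 96, 154], [14, 102, 173], [14, 105, 187], [14, 107, 196], [15, 105, 200], [15, 106, 203], [15, 106, 210], [15, 106, 217], [15, 104, 220], [15, 106, 216], [14, 106, 207], [15, 107, 195], [14, 104, 182], [14, 102, 162], [14, 92, 139], [13, 54, 113], [165, 5, 93], [110, 16, 96], [105, 16, 97]] [  8 165 219]
side band (array([ 478.2, -346. ]), array([ 478.9, -345.4]), array([74.1, 44.3]), 0.9, array([244, 218,  29,  14, 249], dtype=int32))
side pin (array([ 473.1, -273.9]), array([ 476.5, -273.5]), array([123.6,  67.7]), 1.2, array([227, 195,  39,  19, 451], dtype=int32))
side white 
[ 520.2 -200.9    4. ]
[ 526. -496.    4.]
[ 430.1 -497.1    4. ]
[ 429.4 -203.7    4. ]
[ 371. -256.  889.]
```

```bash
cat >> h.py <<'E'
def rel(w,yaw=None):
    s=arm.read_state();r=R.from_quat(s["ee_rot"]);d=r.inv().apply(np.array(w)-s["position"])/10
    o=[]
    if yaw is not None:
        a=np.radians(yaw);q=R.from_matrix(np.array([[np.cos(a),np.sin(a),0],[np.sin(a),-np.cos(a),0],[0,0,-1]]))
        o=(r.inv()*q).as_rotvec(degrees=True).round(1)
    print(w,d.round(2),o)
E
python3 - <<'E'
from h import *
im=cv2.imread("pics/top0.png")
print(blob("top",im,(0,120,120),(11,255,255),(285,175,318,218),4))
for w in((264,566,231),(400,250,225),(410,0,220),(420,-200,220),(440,-300,200),(475,-300,150)):rel(w,181)
E
```

```text
(array([ 477.6, -345.1]), array([ 477.8, -345.1]), array([81.6, 48.3]), 0.8, array([290, 179,  21,  33, 628], dtype=int32))
(264, 566, 231) [0.04 0.02 0.03] [ 0.  0. 64.]
(400, 250, 225) [ 22.92 -25.67   0.63] [ 0.  0. 64.]
(410, 0, 220) [ 45.15 -37.15   1.13] [ 0.  0. 64.]
(420, -200, 220) [ 62.85 -46.52   1.13] [ 0.  0. 64.]
(440, -300, 200) [ 71.07 -52.56   3.13] [ 0.  0. 64.]
(475, -300, 150) [ 69.59 -55.73   8.13] [ 0.  0. 64.]
```

Request:
move_arm --pt "3.8 -4.3 0.1 0 0 8 150" --pt "7.6 -8.6 0.2 0 0 16 150" --pt "11.4 -12.8 0.3 0 0 24 150" --pt "15.2 -17 0.4 0 0 32 150" --pt "19 -21.3 0.5 0 0 40 150" --pt "22.9 -25.7 0.6 0 0 48 150" --pt "27.4 -28 0.8 0 0 56 150" --pt "31.8 -30.3 0.9 0 0 64 150" --pt "36.2 -32.6 1 0 0 64 150" --pt "40.6 -34.9 1.1 0 0 64 150" --pt "45.1 -37.2 1.1 0 0 64 150" --pt "49.5 -39.5 1.1 0 0 64 150" --pt "54 -41.8 1.1 0 0 64 150" --pt "58.4 -44.2 1.1 0 0 64 150" --pt "62.8 -46.5 1.1 0 0 64 150" --pt "67 -49.5 2 0 0 64 150" --pt "71 -52.6 3.1 0 0 64 150" --pt "71 -52.6 3.1 0 0 64 150" --pt "71 -52.6 3.1 0 0 64 150" --pt "71 -52.6 3.1 0 0 64 150"

```text
clock: 3.3
position: [440.7, -298.7, 200.9]
ee_rot: [-0.009, 1.0, -0.0, 0.0]
contact_force: [0.1, 0.6, 0.8]
gripper_width: 35.0
```

Request:
move_arm --pt "-1.8 2 2 0 0 0 150" --pt "-3.6 4.2 5 0 0 0 150" --pt "-3.6 4.2 9 0 0 0 150" --pt "-3.6 4.2 12 0 0 0 150" --pt "-3.6 4.2 13.5 0 0 0 150" --pt "-3.6 4.2 13.5 0 0 0 150" --pt "-3.6 4.2 13.5 0 0 0 150" --pt "-3.6 4.2 13.5 0 0 0 150"

```text
clock: 4.3
position: [476.7, -257.2, 66.7]
ee_rot: [-0.009, 1.0, -0.0, 0.001]
contact_force: [0.3, 0.2, 0.3]
gripper_width: 35.2
```

```bash
python3 - <<'E'
from h import *
s=arm.read_state();print(s["position"],s["contact_force"])
for c in("top","side"):
    im,d=arm.get_image(c);b=(230,140,350,230) if c=="top" else (200,140,310,225)
    cv2.imwrite(f"pics/{c}1.png",cv2.resize(im[b[1]:b[3],b[0]:b[2]],None,fx=6,fy=6,interpolation=cv2.INTER_CUBIC))
E
```

```text
[ 476.72869947 -257.17217911   66.65239771] [0.30243275 0.16563104 0.31615324]
```

View pics/side1.png

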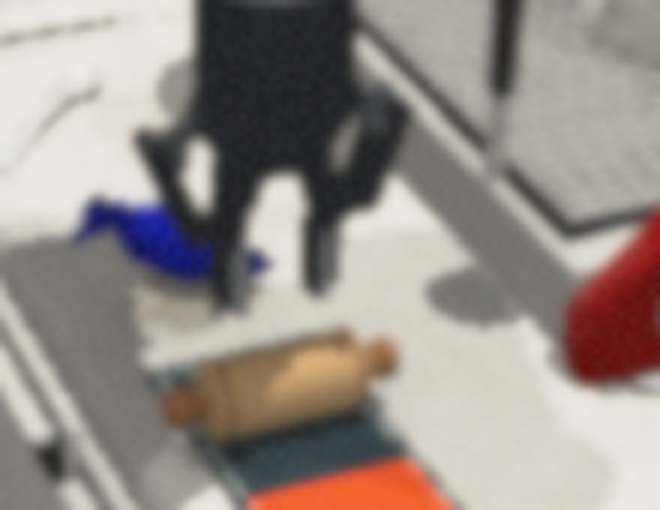

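View pics/top1.png

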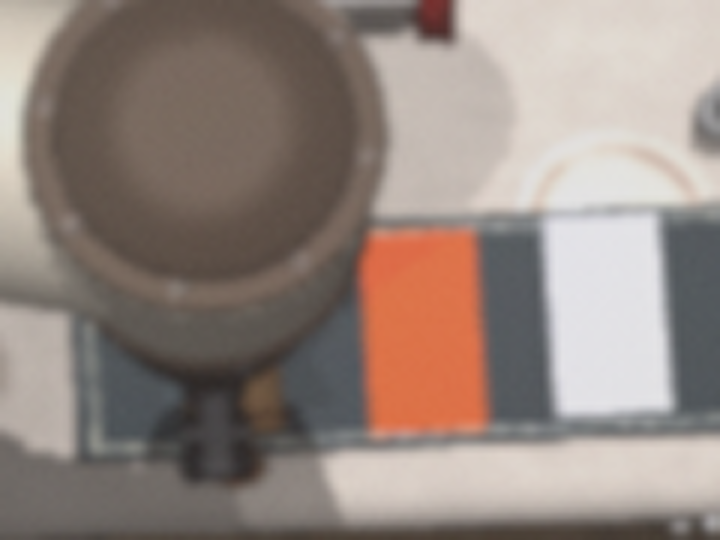

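Request:
move_arm --pt "0 0 1 0 0 0 150" --pt "0 0 1.8 0 0 0 150" --pt "0 0 2.0 0 0 0 150" --pt "0 0 2.1 0 0 0 150" --pt "0 0 2.1 0 0 0 150"

```text
clock: 5.03
position: [476.0, -257.0, 44.3]
ee_rot: [-0.009, 1.0, -0.0, 0.0]
contact_force: [0.3, -0.5, -0.5]
gripper_width: 35.0
```

Request:
move_arm --pt "0 0 0.1 0 0 0 150" --pt "0 0 0.2 0 0 0 150" --pt "0 0 0.2 0 0 0 150"

```text
clock: 5.4
position: [476.2, -257.2, 43.0]
ee_rot: [-0.009, 1.0, -0.0, 0.0]
contact_force: [-0.5, 0.1, 3.7]
gripper_width: 35.1
```

Request:
move_arm --pt "0 0 0.1 0 0 0 150" --pt "0 0 0.2 0 0 0 150" --pt "0 0 0.2 0 0 0 150"

```text
clock: 5.78
position: [476.3, -257.6, 42.7]
ee_rot: [-0.009, 1.0, -0.001, 0.001]
contact_force: [-4.0, 0.4, 15.0]
gripper_width: 35.5
```

Request:
move_arm --pt "0 -0.2 0 0 0 0 150" --pt "0 -0.5 0 0 0 0 150" --pt "0 -0.9 0 0 0 0 150" --pt "0 -1.3 0 0 0 0 150" --pt "0 -1.7 0 0 0 0 150" --pt "0 -2.1 0 0 0 0 150" --pt "0 -2.5 0 0 0 0 150" --pt "0 -2.9 0 0 0 0 150" --pt "0 -3.1 0 0 0 0 150" --pt "0 -3.2 0 0 0 0 150" --pt "0 -3.2 0 0 0 0 150" --pt "0 -3.2 0 0 0 0 150"

```text
clock: 7.28
position: [477.3, -290.0, 42.7]
ee_rot: [-0.009, 1.0, -0.001, 0.001]
contact_force: [-2.9, -0.7, 13.0]
gripper_width: 35.1
```

```bash
cat >> h.py <<'E'
def look(n):
    s=arm.read_state();print(s["clock"],s["position"].round(1),s["contact_force"].round(1))
    im,d=arm.get_image("side");cv2.imwrite(f"pics/side{n}.png",cv2.resize(im[170:260,210:310],None,fx=6,fy=6,interpolation=cv2.INTER_CUBIC))
    for r in arm.tip_of("pin","side")[:2]: print("side",round(r["score"],2),np.round(r["uv"],1),ray("side",r["uv"],24).round(1))
    im,d=arm.get_image("top");cv2.imwrite(f"pics/top{n}.png",cv2.resize(im[150:230,230:370],None,fx=5,fy=5,interpolation=cv2.INTER_CUBIC))
    scan("top",im)
E
python3 -c "
from h import *
look(2)"
```

```text
7.275 [ 477.3 -290.    42.7] [-2.9 -0.7 13. ]
side 0.74 [248.9 206.6] [ 477.7 -282.5   24. ]
side 0.72 [289.6 280.6] [ 447.6 -594.5   24. ]
top band None
top pin (array([ 458.9, -349.3]), array([ 466.3, -343.9]), array([68.2, 42.7]), 1.0, array([292, 184,  19,  29, 289], dtype=int32))
top white (array([ 476.8, -421.8]), array([ 476.8, -421.9]), array([69.6, 46.6]), 1.0, array([321, 181,  21,  28, 519], dtype=int32))
```

View pics/side2.png

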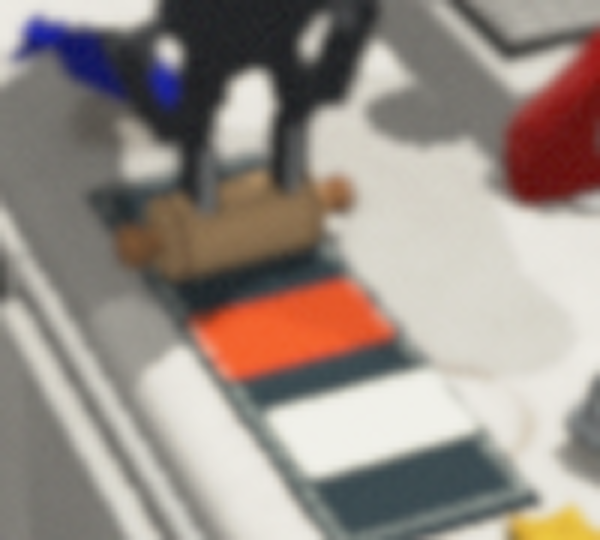

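Request:
move_arm --pt "0 0 -0.6 0 0 0 150" --pt "0 0 -1.5 0 0 0 150" --pt "0 0.9 -1.5 0 0 0 150" --pt "0 1.8 -1.2 0 0 0 150" --pt "0 1.8 -0.5 0 0 0 150" --pt "0 1.8 -0.2 0 0 0 150" --pt "0 1.8 0 0 0 0 150" --pt "0 1.8 0 0 0 0 150" --pt "0 1.5 0 0 0 0 150" --pt "0 1.1 0 0 0 0 150" --pt "0 0.7 0 0 0 0 150" --pt "0 0.3 0 0 0 0 150" --pt "0 -0.1 0 0 0 0 150" --pt "0 -0.5 0 0 0 0 150" --pt "0 -0.9 0 0 0 0 150" --pt "0 -1.3 0 0 0 0 150" --pt "0 -1.5 0 0 0 0 150" --pt "0 -1.6 0 0 0 0 150" --pt "0 -1.6 0 0 0 0 150"

```text
clock: 9.8
position: [477.0, -306.3, 42.8]
ee_rot: [-0.009, 1.0, -0.001, 0.0]
contact_force: [-4.3, -0.1, 16.0]
gripper_width: 35.1
```

```bash
python3 -c "
from h import *
look(3)"
```

```text
9.8 [ 477.  -306.3   42.8] [-4.3 -0.1 16. ]
side 0.62 [250.7 207.5] [ 480.7 -288.7   24. ]
top band None
top pin (array([ 450.4, -354.3]), array([ 450.4, -353.2]), array([38.8, 27.1]), 11.5, array([298, 196,  13,  17, 128], dtype=int32))
top white (array([ 476.9, -421.8]), array([ 476.8, -421.9]), array([69.3, 46.6]), 1.0, array([321, 181,  21,  28, 514], dtype=int32))
```

View pics/side3.png

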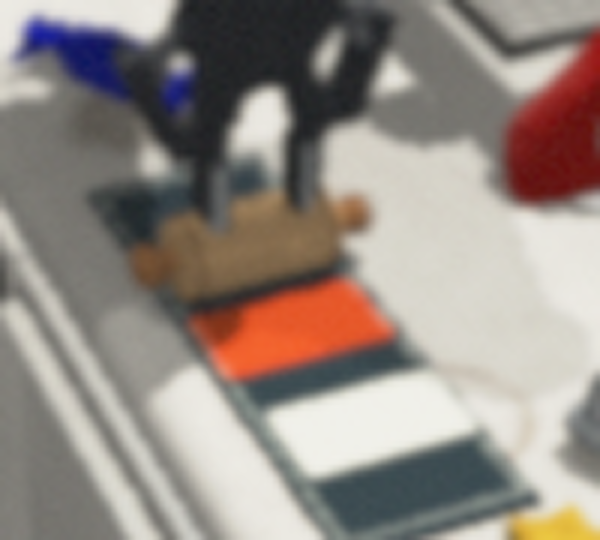

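Request:
move_arm --pt "0 0 -0.6 0 0 0 150" --pt "0 0 -1.5 0 0 0 150" --pt "0 0.9 -1.5 0 0 0 150" --pt "0 1.8 -1.2 0 0 0 150" --pt "0 1.8 -0.5 0 0 0 150" --pt "0 1.8 -0.2 0 0 0 150" --pt "0 1.8 0 0 0 0 150" --pt "0 1.8 0 0 0 0 150" --pt "0 1.5 0 0 0 0 150" --pt "0 1.1 0 0 0 0 150" --pt "0 0.7 0 0 0 0 150" --pt "0 0.3 0 0 0 0 150" --pt "0 -0.1 0 0 0 0 150" --pt "0 -0.5 0 0 0 0 150" --pt "0 -0.9 0 0 0 0 150" --pt "0 -1.3 0 0 0 0 150" --pt "0 -1.5 0 0 0 0 150" --pt "0 -1.6 0 0 0 0 150" --pt "0 -1.6 0 0 0 0 150"

```text
clock: 12.32
position: [477.3, -322.3, 42.9]
ee_rot: [-0.009, 1.0, -0.001, 0.0]
contact_force: [-4.6, -0.4, 15.1]
gripper_width: 35.5
```

```bash
python3 -c "
from h import *
look(4)"
```

```text
12.325 [ 477.3 -322.3   42.9] [-4.6 -0.4 15.1]
side 0.5 [225.1 184. ] [ 457.2 -138.2   24. ]
top band None
top pin (array([ 446.3, -307.8]), array([ 445.1, -308.5]), array([21.7, 50.8]), -2.2, array([282, 197,  10,  22, 121], dtype=int32))
top white (array([ 472.3, -424.4]), array([ 476.1, -422. ]), array([67.9, 46.3]), 1.1, array([322, 181,  20,  28, 427], dtype=int32))
```

View pics/side4.png

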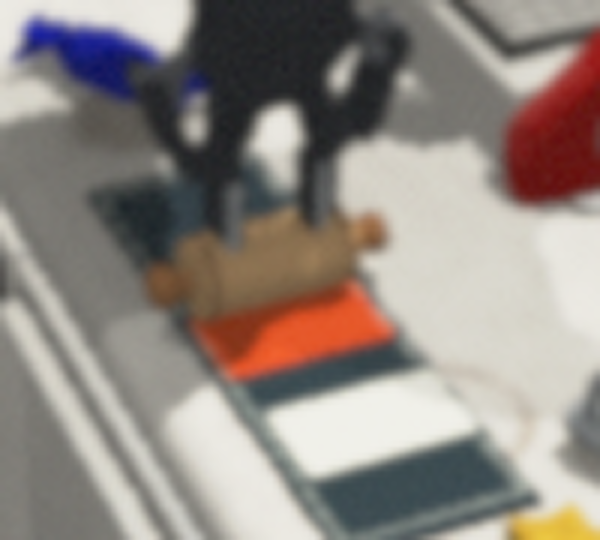

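View pics/top4.png

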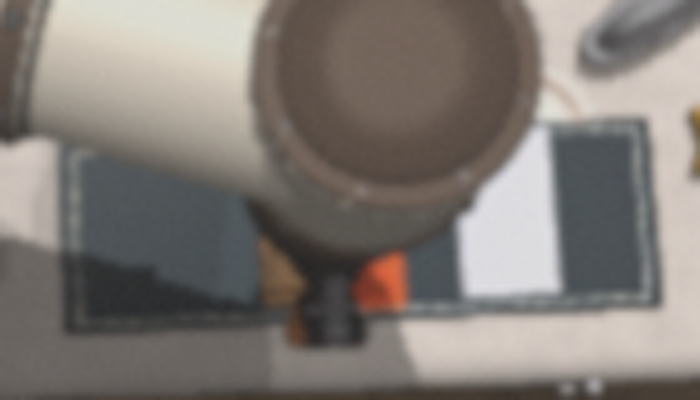

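Request:
move_arm --pt "0 0 -0.6 0 0 0 150" --pt "0 0 -1.5 0 0 0 150" --pt "0 0.9 -1.5 0 0 0 150" --pt "0 1.7 -1.2 0 0 0 150" --pt "0 1.7 -0.5 0 0 0 150" --pt "0 1.7 -0.2 0 0 0 150" --pt "0 1.7 0 0 0 0 150" --pt "0 1.7 0 0 0 0 150" --pt "0 1.5 0 0 0 0 150" --pt "0 1.1 0 0 0 0 150" --pt "0 0.7 0 0 0 0 150" --pt "0 0.3 0 0 0 0 150" --pt "0 -0.1 0 0 0 0 150" --pt "0 -0.5 0 0 0 0 150" --pt "0 -0.9 0 0 0 0 150" --pt "0 -1.3 0 0 0 0 150" --pt "0 -1.5 0 0 0 0 150" --pt "0 -1.5 0 0 0 0 150"

```text
clock: 14.72
position: [477.5, -337.4, 42.9]
ee_rot: [-0.009, 1.0, -0.001, 0.0]
contact_force: [-4.5, -1.1, 13.1]
gripper_width: 34.8
```

Request:
move_arm --pt "0 0 -0.8 0 0 0 150" --pt "0 0 -3 0 0 0 150" --pt "0 3 -8 0 0 0 150" --pt "5 1 -13 0 0 0 150" --pt "11 0 -13 0 0 0 150" --pt "11 0 -13 0 0 0 150" --pt "11 0 -13 0 0 0 150"

```text
clock: 15.6
position: [367.1, -338.0, 170.4]
ee_rot: [-0.008, 1.0, -0.0, 0.0]
contact_force: [0.1, 0.2, 0.1]
gripper_width: 35.3
```

```bash
python3 -c "
from h import *
look(5)"
```

```text
15.6 [ 367.1 -338.   170.4] [0.1 0.2 0.1]
side 0.92 [260.  213.2] [ 493.9 -324.8   24. ]
top band None
top pin (array([ 418.1, -461.7]), array([ 420. , -450.8]), array([87.4, 38.5]), 88.1, array([328, 208,  37,  17, 295], dtype=int32))
top white (array([ 489. , -422.1]), array([ 487.7, -421.8]), array([42.1, 45.5]), -1.8, array([322, 181,  18,  19, 300], dtype=int32))
```

View pics/side5.png

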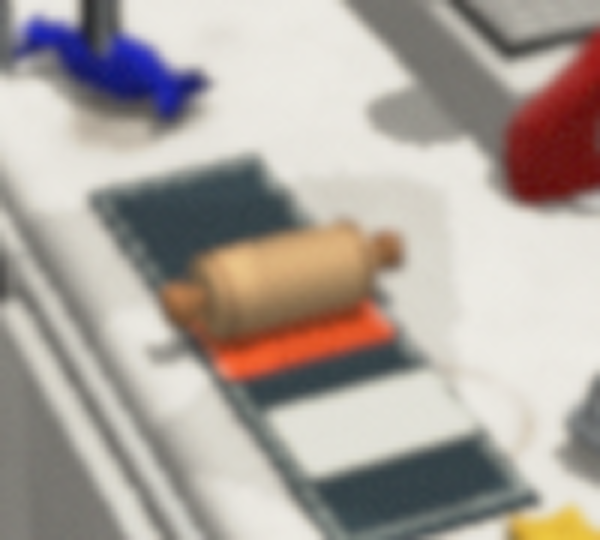

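View pics/top5.png

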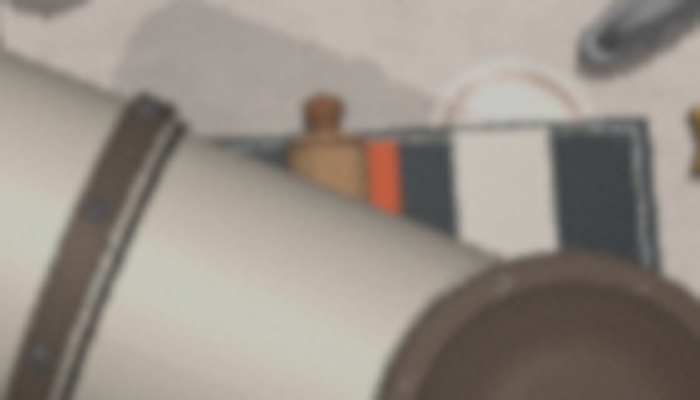

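```bash
python3 -c "
from h import *
for z in (24,30): print(ray('top',(295.6,186),z),ray('top',(294.6,171.5),z))
from h import rel
rel((477.5,-322,60));rel((477.5,-322,42.9));rel((440,-322,120))
"
```

```text
[ 497.66175177 -333.19627099   24.        ] [ 533.83538379 -332.3068321    24.        ]
[ 496.78279984 -332.66149258   30.        ] [ 532.70548356 -331.77822401   30.        ]
(477.5, -322, 60) [-10.96   1.38  10.97] []
(477.5, -322, 42.9) [-10.96   1.38  12.68] []
(440, -322, 120) [-7.21  1.45  4.98] []
```

Request:
move_arm --pt "-5 1.3 3 0 0 0 150" --pt "-10 1.3 7 0 0 0 150" --pt "-11 1.3 10.5 0 0 0 150" --pt "-11 1.3 12 0 0 0 150" --pt "-11 1.3 12.5 0 0 0 150" --pt "-11 1.3 12.8 0 0 0 150" --pt "-11 1.3 13 0 0 0 150" --pt "-11 1.3 13 0 0 0 150" --pt "-11 1.1 13 0 0 0 150" --pt "-11 0.7 13 0 0 0 150" --pt "-11 0.3 13 0 0 0 150" --pt "-11 -0.1 13 0 0 0 150" --pt "-11 -0.5 13 0 0 0 150" --pt "-11 -0.9 13 0 0 0 150" --pt "-11 -1.2 13 0 0 0 150" --pt "-11 -1.4 13 0 0 0 150" --pt "-11 -1.5 13 0 0 0 150" --pt "-11 -1.5 13 0 0 0 150" --pt "-11 -1.5 13 0 0 0 150"

```text
clock: 18.12
position: [478.3, -352.0, 43.1]
ee_rot: [-0.009, 1.0, -0.001, 0.002]
contact_force: [-0.6, 0.3, 5.2]
gripper_width: 35.7
```

Request:
move_arm --pt "0 0 -0.8 0 0 0 150" --pt "0 0 -3 0 0 0 150" --pt "0 0 -8 0 0 0 150" --pt "5 0 -13 0 0 0 150" --pt "10 5 -16 0 0 0 150" --pt "11 11 -16 0 0 0 150" --pt "11 17 -16 0 0 0 150" --pt "10 23 -16 0 0 0 150" --pt "10 29 -16 0 0 0 150" --pt "10 35 -16 0 0 0 150" --pt "10 35 -16 0 0 0 150" --pt "10 35 -16 0 0 0 150"

```text
clock: 19.62
position: [371.4, -2.4, 200.8]
ee_rot: [-0.009, 1.0, 0.0, 0.001]
contact_force: [0.2, -0.4, -0.3]
gripper_width: 35.0
```

```bash
python3 -c "
from h import *
look(6)"
```

```text
19.625 [371.4  -2.4 200.8] [ 0.2 -0.4 -0.3]
side 0.75 [256.  218.4] [ 473.5 -343.4   24. ]
top band None
top pin (array([ 476.8, -343.9]), array([ 478.5, -342.9]), array([ 47.3, 120.3]), -0.4, array([290, 169,  21,  50, 749], dtype=int32))
top white (array([ 476.7, -421.8]), array([ 476.8, -421.9]), array([69.7, 47. ]), 1.0, array([321, 181,  21,  28, 524], dtype=int32))
```

View pics/side6.png

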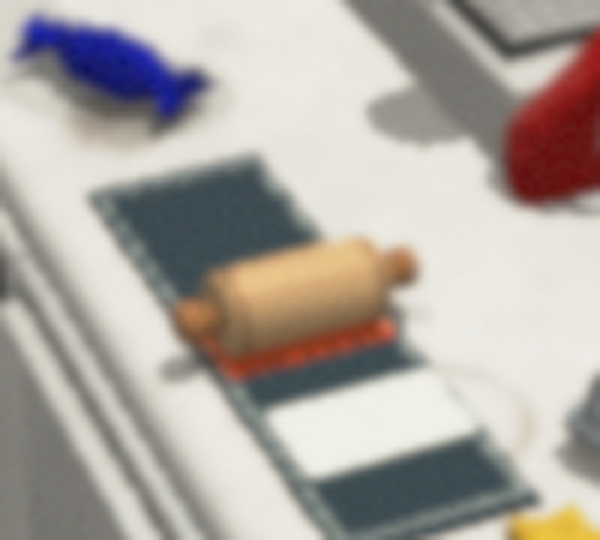

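View pics/top6.png

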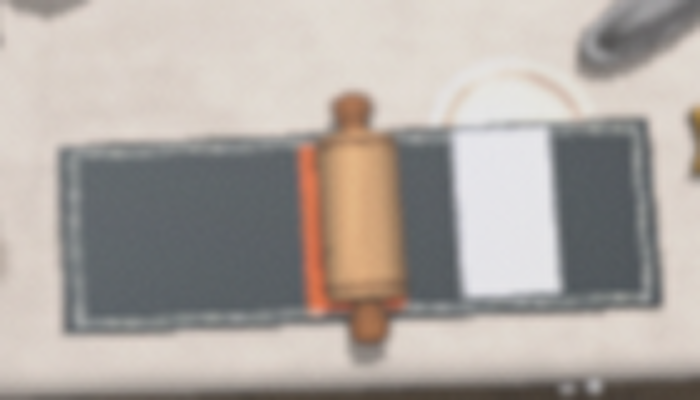

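```bash
python3 - <<'E'
from h import *
im,_=arm.get_image("top");hsv=cv2.cvtColor(im,cv2.COLOR_BGR2HSV)
for r in(179,186,193,200,206):print(r,[tuple(x) for x in hsv[r,288:314].tolist()][::1] if r==193 else "")
im0=cv2.imread("pics/top0.png")
for name,I,x0,x1 in(("start",im0,255,282),("now",im,286,318)):
    g=I.astype(float)
    h=cv2.cvtColor(I,cv2.COLOR_BGR2HSV)
    m=((h[...,0]>=12)&(h[...,0]<=24)&(h[...,1]>60)&(h[...,1]<135)).astype(np.uint8)
    C=[]
    for r in range(178,210):
        xs=np.where(m[r,x0:x1])[0]+x0
        if len(xs)>8:C.append([*ray("top",((xs.min()+xs.max())/2,r),26)[:2],len(xs)])
    C=np.array(C);a,b=np.polyfit(C[:,0],C[:,1],1);print(name,"yaw",np.degrees(np.arctan(a)),"y at x=477.5",a*477.5+b,C[:,2])
for r in arm.tip_of("pin","top")[:1]: print(r,ray("top",r["uv"],24))
E
```

```text
179 
186 
193 [(101, 20, 102), (3, 23, 109), (7, 100, 153), (8, 145, 197), (8, 159, 209), (8, 149, 181), (11, 118, 155), (13, 102, 162), (14, 103, 181), (14, 104, 199), (14, 106, 214), (15, 104, 221), (15, 102, 224), (15, 105, 221), (14, 104, 218), (14, 105, 213), (14, 104, 211), (14, 104, 208), (14, 104, 199), (15, 102, 185), (15, 99, 165), (14, 88, 142), (13, 51, 115), (0, 0, 94), (103, 23, 99), (103, 23, 101)]
200 
206 
start yaw 1.3555046271368505 y at x=477.5 -264.22235012378485 [ 9. 12. 15. 15. 16. 16. 17. 17. 16. 16. 16. 16. 16. 16. 16. 16. 16. 16.
 16. 16. 17. 17. 17. 17. 17. 16. 16. 16. 16. 16. 16. 16.]
now yaw 0.8984513313539109 y at x=477.5 -347.78440994151055 [15. 15. 15. 15. 15. 15. 16. 16. 16. 16. 16. 15. 15. 15. 15. 15. 15. 15.
 16. 16. 16. 16. 16. 16. 16. 16. 15. 15. 15. 15. 15. 11.]
{'uv': [300.7, 194.4], 'score': 0.64} [ 476.53623557 -344.74458527   24.        ]
```

```bash
python3 -c "
from h import *
im,_=arm.get_image('top');a=cv2.imread('pics/top6.png');b=cv2.resize(im[150:230,230:370],None,fx=5,fy=5,interpolation=cv2.INTER_CUBIC)
print(cv2.phaseCorrelate(a[80:350,270:430].mean(2),b[80:350,270:430].mean(2)))
print(arm.job_done())"
```

```text
((0.009597255343450684, 0.007044153040993706), 0.7463382669469828)
the job is handed in; nothing more can be done
None
```

I rolled the pin along the mat in five light strokes on top of its barrel (about 5–16 N) until it lay across the orange band. I then lifted the fingers and moved the arm well clear before handing the job in at about 20 s of the 64 s allowed.

- **Position:** The last top-camera check put the pin's middle at y ≈ -348 mm from its edges and -345 mm from the network. The side camera gave -343 mm. The band's centre is at -345 mm, so the estimates differ by a few millimetres but all fall within the 1 cm limit.
- **Squareness:** The pin's turn measured about 0.9° and the band's about 0.8°.
- **At rest:** Comparing the last two pictures showed no movement of the pin.
- **Other things:** The blue sweet looked unmoved in the last side view, and the arm felt no unexpected contact. I didn't measure the other sweets or the spoon again.
- **Failed check:** My automatic colour search for the orange band found nothing in the top view. I used a retuned search on the first top picture instead.

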